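# Lay the actuator unit back in its wooden fixture and swing the hold-down bar over it

## Task

Push the actuator unit that stands on the wooden fixture over, away from its coil side, so that it lies flat on its back between the two low rails with the open coil side up; then push the hold-down bar across it until the bar is fully down. Do all of it by pushing with the fingers: do not pinch the unit or lift it off the bed, and leave the other things on the bench where they are.

Things in the scene. Friction and masses are not known exactly. Their poses are not given: they have to be found in the camera images.
- fixture: Fixed light-wood board, 300 (x) x 210 (y) x 18 mm, carrying a black rubber bed, two low rails, an end stop and the hold-down bar. Origin: centre of the board's underside, on the bench; x runs along the bed, from the standing unit's place towards the end stop, z up.
- bed_mid (a point): Point on the rubber bed under the bar: fixture x = +20, y = 0, 22 mm above the bench. The bed spans fixture x = -140 to +115 mm. Rails: inner faces at y = +-45 mm, tops 38 mm above the bench, x = -70 to +115 mm. End stop from x = +115 mm, top 48 mm. Aluminium posts, 30 (x) x 14 (y) mm, at x = +20 mm: hinge post at y = +66 mm, ears 87 mm high; rest post at y = -66 mm, 73 mm high.
- unit: Actuator unit to lay down, loose, 0.3 to 0.65 kg: steel channel 50 (x) x 60 (y) x 150 (z) mm, black coil block and copper coil in its open front (-x), closed steel back (+x), black head with orange marks (top 34 mm, front flush with the channel's). Origin: centre of underside, z to the head. Stands on the bed about 105 mm to -x of the fixture's origin, back facing fixture +x to 0.06 rad.
- unit_centre (a point): Middle of the unit, 75 mm above its underside on its long axis. Pushed high on the head the unit tips about its foot's back edge, hardly sliding, passes balance at about 20 degrees and falls on its back by itself; lying it is 50 mm thick.
- unit_heel (a point): Middle of the back lower edge of the unit (x = +25 mm, z = 0 of the unit): the edge it tips about; it stays on the bed.
- holdbar (a joint): Angle of the hold-down bar, rad: 0 = level across the bed (fully down, against a stop, 4 mm above a lying unit), 1.57 = upright, 2.0 = leaning outwards as far as it goes. Stiff hinge, stays where left; needs about 2 N at 100 mm from the hinge to move. Starts between 1.6 and 1.95.
- bar_hinge (a point): Hinge axis of the bar on the hinge post, 81 mm above the bench, at fixture x = +20, y = +66 mm; the axis runs along the fixture's x. The bar swings inwards, towards the fixture's -y.
- bar_tip (a point): Free end of the bar, 144 mm from the hinge axis. The bar is flat steel, 20 mm wide (along the fixture's x) and 10 mm thick, with a red plastic cap 28 x 22 x 16 mm on its end. Hinge axis and tip lie in mid-thickness.
- spare_a: Another standing unit of the same size with green marks, on the bench at the fixture's -y side (about 230 to 260 mm from its middle line); leave alone. Origin: centre of its underside.
- spare_b: The same with yellow marks, also on the -y side; leave alone. Origin: centre of its underside.
- screwdriver: Screwdriver lying along its x on the bench at the fixture's +y side, about 30 mm high; leave alone. Origin: on its underside.
- pliers: Green-handled pliers lying on the bench at the fixture's +y side, 12 mm high; leave alone. Origin: on the underside, between handles and jaws.
- screw_jar: Small jar near the fixture's -x, -y corner, 60 mm across, 70 mm high; leave alone. Origin: centre of its underside.
- solder_reel: Reel of solder near the fixture's -x, +y corner, standing on its flat side, 54 mm across, 45 mm high; leave alone. Origin: centre of its underside.
There are look-alikes about, which are no part of the job. Leave any pink or purple look-alike of the unit alone.

How it is judged:
On the way, in this order (a step that is already met when the one before it is completed fails the run):
1. the unit lies at rest on its back in the bed, the bar still open (angle between unit's own x axis and vertical above 2.97 rad and angle between unit's own z axis and vertical between 1.4 and 1.74 rad and y of unit_centre in the frame of fixture between -0.022 and 0.022 m and x of unit_centre in the frame of fixture between -0.045 and 0.06 m and z of unit_centre in the frame of fixture below 0.055 m and linear speed of unit below 0.02 m/s and angular speed of unit below 0.15 rad/s and value of joint holdbar above 1.2 rad), for 0.2 s.
2. the bar has been swung fully down over it (value of joint holdbar below 0.06 rad), for 0.2 s.
At the end, for the whole second after the job is handed in: The unit lies flat on its back on the bed (within 10 degrees), coil side up, at rest, its middle within 22 mm of the fixture's middle line and between x = -45 and +60 mm of the fixture; the bar is within 0.06 rad of level across it; no other thing is more than 30 mm from where it was (angle between unit's own x axis and vertical above 2.97 rad and angle between unit's own z axis and vertical between 1.4 and 1.74 rad and y of unit_centre in the frame of fixture between -0.022 and 0.022 m and x of unit_centre in the frame of fixture between -0.045 and 0.06 m and z of unit_centre in the frame of fixture below 0.055 m and linear speed of unit below 0.02 m/s and angular speed of unit below 0.15 rad/s and value of joint holdbar below 0.06 rad and distance of each of spare_a, spare_b, screwdriver, pliers, screw_jar, solder_reel from where it was at the start of the episode below 0.03 m); the robot touches nothing.
It fails at once if the unit is lifted: its back lower edge is more than 25 mm above the bed (z of unit_heel in the frame of fixture above 0.047 m).
It fails at once if another thing on the bench is shifted by more than 30 mm or a spare unit is tipped (distance of any of spare_a, spare_b, screwdriver, pliers, screw_jar, solder_reel from where it was at the start of the episode above 0.03 m or angle between any of spare_a, spare_b's own z axis and vertical above 0.3 rad).
It also fails if it takes over 48 s, if anything falls off the work surface, if the arm or the gripper's body presses on something with over 40 N, if the wrist force passes 120 N, or if a joint passes its speed limit or range.

## Robot

A 7-joint arm with a two-finger parallel gripper is mounted at the origin on the work surface. World frame = base frame: x ahead of the robot, y to its left, z up, the work surface at z = 0. Lengths are in m, angles in rad, forces in N, time in s.
With the tool pointing down it reaches from about 0.4 to 0.85 m from the base axis. Payload 4.5 kg.
Tool frame: the origin (TCP) lies midway between the tips of the shut fingers; the grasp point (between the pads) lies 19 mm behind it; z points along the fingers, y is the line along which they close (so a half turn about z gives the same grasp; the last joint's range is limited). The gripper opens to 88 mm and grips with 3 to 60 N. Pads are 18 mm wide; open, the fingers measure 123 mm over their backs; the gripper's body (75 mm by 187 mm) begins 45 mm behind the grasp point.
Start: joints at [1.172, 0.689, -0.195, 1.565, 0.157, 0.902, -0.215], TCP at [0.262, -0.567, 0.239] pointing down, gripper open.
Joint ranges: [-3.01, 3.01], [-0.46, 2.08], [-1.47, 1.51], [0.13, 2.56], [-1, 4.14], [0.04, 2.09], [-2.66, 2.66]. Speed limits (rad/s): [2.57, 2.57, 3.14, 3.14, 3.14, 3.14, 3.14].

## Interface

Orientations are given as a unit quaternion [x, y, z, w].
In Python, from plant import r gives the robot as it stands. The module is installed in compiled form; this text tells all that it offers.
- The arm moves only by the tool step_arm, never from a script. Its argument "series" is a list of rows, each a list of 7 numbers: the shift along the world's x, y, z in mm, then the turn, a rotation vector about the world's x, y, z in rad, then the closure, from 0 (fully open) to 1 (shut). A call has 1 to 20 rows; each row shifts and turns the commanded pose from where the row before left it; what a row does not reach is not made up. A row lasts 1/10 s, in which the tool goes at most 50 mm and 8.59 degrees, less where a joint would pass 70% of its speed; a pose out of reach is approached as far as the arm can. A call is refused whole if a number of a shift passes 50 or a number of a turn 0.15, either way. A call with a gripper value outside its range is refused whole. The fingers move at their own pace and stop on an object; "force" is the grip in N (left out, the last holds). Time passes only in rows, so rows that do not move let the fingers close. It gives the time, the measured TCP pose, the force, the opening and the grip force at its end, in the units of the state.
- r.get_state(): the state, without advancing time (a new reading comes with each control period).
- r.snapshot(name): name is "scene" or "top"; returns (picture, depth): 480x640x3 uint8, blue, green, red; 480x640 float32, m along the optical axis (not along the pixel's ray), 0 where there is no reading.
- r.get_calibration(name): a dict with "intrinsics" (3x3 intrinsics, pixels), "dist_coeffs" ([k1, k2, p1, p2, k3] as OpenCV has them; the pictures are not rectified), "pose" (4x4, takes a point from camera to world coordinates). Camera axes: x right, y up, looking along -z (the intrinsics and any distortion apply to the point x, -y, -z); pixel columns grow to the right and rows downward; lengths in m; the calibration is good to about 2 mm. A picture is of the moment at which its call begins. get_calibration takes no time and is no camera call.
- r.finish_job(): hands the job in; it is judged then, once.
The state is a dict: "clock": time; "q": joint angles; "qd": joint speeds; "joint_torque": joint torques, N m; "tool_pos": TCP position; "eef_rot": TCP orientation; "contact_force": force on the tool from outside, world axes, zero at the start; "moment": the same for the moment, N m; "opening": opening from 0.0 (shut) to 1.0 (fully open); "finger_force": force on a finger pad.
Only numpy, scipy, OpenCV 4.12 (cv2) and the standard library are available. Lean on these libraries where they do the work, as an engineer would, in place of code of your own. Each camera call takes 0.05 s, during which the arm holds its last target. There are 200 camera calls.

## Working session

There is one attempt and no reset: what is moved stays moved. The work goes in short steps, Python scripts to look and compute and a tool call to move; the robot and the scene stay as the last step left them, time stands still between calls to the robot, and variables do not carry over. Pictures are saved under pics/ and viewed, at most 10 in all, crops included, and the job is handed in when it is done.

Besides the shell and the picture viewer there is one more tool, called after "Emit:" as name(argument=value, ...), one argument or row to a line, values as JSON. step_arm: Moves the arm, as the interface text tells. Its arguments: {"type":"object","properties":{"series":{"type":"array"},"force":{"type":"number"}},"required":["series"]}

```bash
mkdir -p pics; cat > h.py <<'E'
import numpy as np, cv2
from plant import r
def snap(n,tag):
    im,d=r.snapshot(n); cv2.imwrite(f'pics/{tag}.png',im); np.save(f'pics/{tag}.npy',d); return im,d
def w(n,tag,pts):
    c=r.get_calibration(n);K=np.array(c['intrinsics']);D=np.array(c['dist_coeffs']);T=np.array(c['pose']);d=np.load(f'pics/{tag}.npy')
    o=[]
    for u,v in pts:
        z=np.median(d[int(v)-1:int(v)+2,int(u)-1:int(u)+2])
        x,y=cv2.undistortPoints(np.array([[[u,v]]],float),K,D)[0,0]
        o.append((T@[x*z,-y*z,-z,1])[:3])
    return np.array(o)
def px(n,P):
    c=r.get_calibration(n);K=np.array(c['intrinsics']);D=np.array(c['dist_coeffs']);T=np.linalg.inv(np.array(c['pose']))
    p=np.c_[P,np.ones(len(P))]@T.T; p=p[:,:3]*[1,-1,-1]
    return cv2.projectPoints(p,np.zeros(3),np.zeros(3),K,D)[0][:,0]
E
python3 - <<'E'
from h import *
for n in('scene','top'):
    snap(n,n+'0'); print(n,np.round(r.get_calibration(n)['pose'],3).tolist())
print(r.get_state())
E
```

```text
scene [[-0.77, -0.427, 0.473, 0.993], [0.638, -0.505, 0.582, 0.679], [-0.01, 0.75, 0.661, 0.781], [0.0, 0.0, 0.0, 1.0]]
top [[0.026, 0.989, -0.146, 0.38], [-1.0, 0.027, 0.0, 0.078], [0.004, 0.146, 0.989, 1.112], [0.0, 0.0, 0.0, 1.0]]
{'clock': 0.1, 'q': array([ 1.17179681,  0.68990312, -0.19451927,  1.56620372,  0.15732122,
        0.90248357, -0.21510043]), 'qd': array([ 0.00033697, -0.00270349, -0.00029082, -0.00404936,  0.00018808,
        0.00108042, -0.00050714]), 'joint_torque': array([-3.05907815e-03, -5.28504002e+01, -1.27127666e+00, -1.53839582e+01,
       -5.25293592e-02,  2.00318274e-03,  4.97040719e-05]), 'tool_pos': array([ 0.26186234, -0.5668978 ,  0.23799801]), 'eef_rot': array([ 9.76667474e-01,  2.14755677e-01, -2.35285654e-04, -7.67306738e-04]), 'contact_force': array([ 0.60814536, -0.00478877, -0.04722474]), 'moment': array([-0.02160574, -0.01443148, -0.04313634]), 'finger_force': 0.0, 'opening': 0.9997428511513039}
```

View pics/scene0.png

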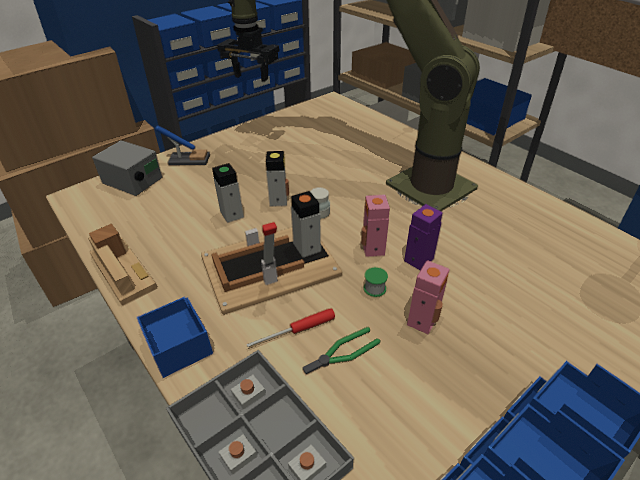

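View pics/top0.png

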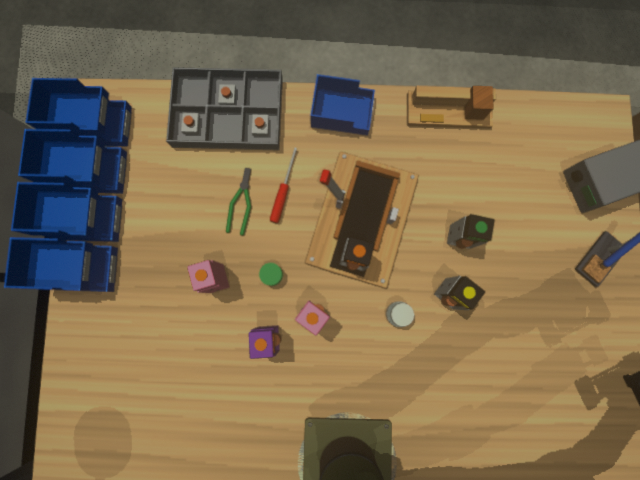

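The unit is the black-headed, orange-marked one standing on the board: scene (305,215), top (357,250). The pink ones at scene (376,225) and (428,295) and the purple one at (424,235) are look-alikes off the board. The green spare is at (228,190) and the yellow one at (276,178). I'll confirm in an enlarged crop.

```bash
python3 - <<'E'
from h import *
im=cv2.imread('pics/top0.png')[148:292,300:425]
a=cv2.resize(im,None,fx=4.1,fy=4.1,interpolation=cv2.INTER_CUBIC)
cv2.imwrite('pics/topc.png',a)
im=cv2.imread('pics/scene0.png')[185:315,195:350]
cv2.imwrite('pics/scenec.png',cv2.resize(im,None,fx=4.5,fy=4.5,interpolation=cv2.INTER_CUBIC))
E
```

```text
(no output)
```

View pics/topc.png

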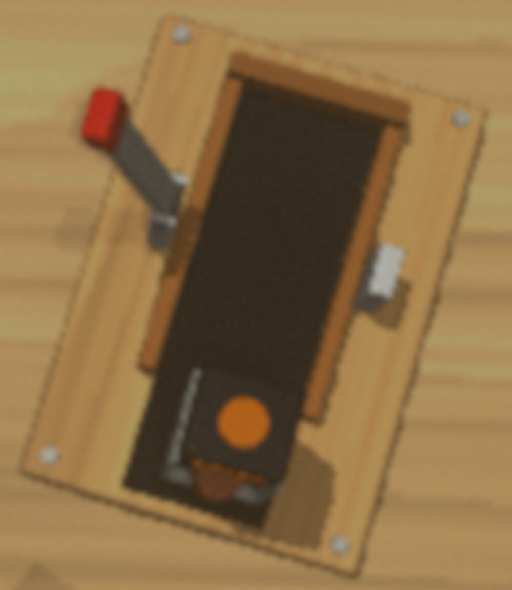

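View pics/scenec.png

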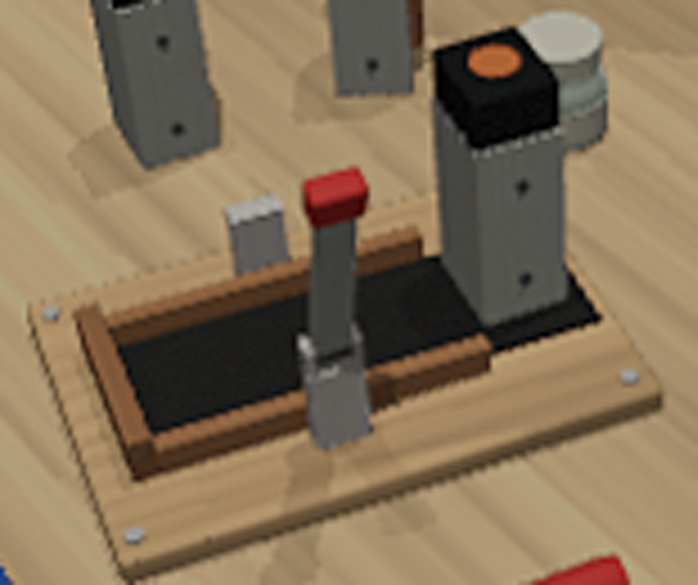

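The crops confirm it: black head, orange disc at top (359.5,251), and the copper coil faces the robot side. Its grey back faces the bed. Bar tip cap (red) is at top (325,177), leaning outwards.

```bash
python3 - <<'E'
from h import *
c=r.get_calibration('top');K=np.array(c['intrinsics']);D=np.array(c['dist_coeffs']);T=np.array(c['pose'])
def ray(u,v,z):
    x,y=cv2.undistortPoints(np.array([[[u,v]]],float),K,D)[0,0]
    d=T[:3,:3]@[x,-y,-1]; return T[:3,3]+d*(z-T[2,3])/d[2]
C=np.array([ray(300+u/4.1,148+v/4.1,.018) for u,v in[(168,15),(487,108),(357,577),(22,470)]])[:,:2]
print('corners',C.round(4),'sides',np.linalg.norm(np.roll(C,-1,0)-C,axis=1).round(4))
o=C.mean(0); ex=(C[0]+C[1]-C[2]-C[3]); th=np.arctan2(ex[1],ex[0]); print('fix',o,th)
R=np.array([[np.cos(th),-np.sin(th)],[np.sin(th),np.cos(th)]])
np.savez('fix.npz',o=o,R=R,th=th)
for n in('top','scene'):
    c=r.get_calibration(n);K=np.array(c['intrinsics']);D=np.array(c['dist_coeffs']);T=np.array(c['pose'])
    d=np.load(f'pics/{n}0.npy');v,u=np.mgrid[:480,:640]
    xy=cv2.undistortPoints(np.stack([u,v],-1).reshape(-1,1,2).astype(float),K,D)[:,0]
    z=d.ravel();P=(np.c_[xy[:,0]*z,-xy[:,1]*z,-z,np.ones(len(z))]@T.T)[:,:3][z>0]
    f=np.c_[(P[:,:2]-o)@R,P[:,2]]
    m=(abs(f[:,0]+.105)<.06)&(abs(f[:,1])<.06)&(f[:,2]>.164)&(f[:,2]<.18)
    q=f[m]; print(n,'head',m.sum(),q.min(0),q.max(0),q.mean(0)); 
    rc=cv2.minAreaRect((q[:,:2]*1000).astype(np.float32));print(rc)
    m=(abs(f[:,0])<.1)&(f[:,1]>.03)&(f[:,1]<.2)&(f[:,2]>.1)&(f[:,2]<.26)
    q=f[m]; print('bar',m.sum(),q.min(0),q.max(0)); t=q[q[:,2]>.19];print('cap',t.min(0),t.max(0),t.mean(0))
    for nm,(a,b) in dict(hinge=(.02,.066),rest=(.02,-.066)).items():
        m=(abs(f[:,0]-a)<.03)&(abs(f[:,1]-b)<.025)&(f[:,2]>.06)&(f[:,2]<.095);
        if m.sum(): print(nm,f[m].min(0),f[m].max(0))
print(R@[-.105,0]+o, R@[.02,.066]+o)
E
```

```text
corners [[ 0.7541  0.0304]
 [ 0.7004 -0.167 ]
 [ 0.412  -0.0882]
 [ 0.4701  0.1118]] sides [0.2046 0.299  0.2082 0.2954]
fix [ 0.58413434 -0.0282665 ] -0.2730198276860121
top head 637 [-0.12605964 -0.03336901  0.16400453] [-0.07380245  0.02360887  0.17665435] [-0.10073488 -0.00461656  0.17159597]
((-100.34312438964844, -4.821229934692383), (51.239341735839844, 56.00748062133789), 2.5117595195770264)
bar 293 [0.0061229  0.06861048 0.10046949] [0.03444131 0.11751826 0.2214396 ]
cap [0.0061229  0.09703089 0.1910517 ] [0.03444131 0.11751826 0.2214396 ] [0.01960045 0.10672855 0.2145554 ]
hinge [0.00560875 0.06081423 0.06014551] [0.0388304  0.07506662 0.09461541]
rest [ 0.00628561 -0.06910193  0.06049972] [ 0.03421227 -0.05487633  0.07694398]
scene head 372 [-0.12716496 -0.03084562  0.16416451] [-0.07594351  0.02837568  0.17770992] [-0.10032317  0.00178331  0.17250832]
((-101.68809509277344, -1.2049617767333984), (50.76280212402344, 57.47003936767578), 2.9910645484924316)
bar 406 [0.00526459 0.07099004 0.1002011 ] [0.03398421 0.12057446 0.22230339]
cap [0.00526459 0.10337232 0.19002245] [0.03398421 0.12057446 0.22230339] [0.02073964 0.11366912 0.21231984]
hinge [0.00230775 0.05976947 0.06069568] [0.03614549 0.07972036 0.09480504]
rest [ 0.00482638 -0.07206716  0.06024944] [ 0.03547331 -0.05215615  0.07739909]
[4.83023428e-01 4.57655644e-05] [0.62118984 0.02989611]
```

Emit:
step_arm(
  series=[
    [0,0,30,0,0,0,1],
    [0,0,30,0,0,0,1],
    [10,32,0,0,0,0.048,1],
    [10,32,0,0,0,0.048,1],
    [10,32,0,0,0,0.048,1],
    [10,32,0,0,0,0.048,1],
    [10,32,0,0,0,0.048,1],
    [10,32,0,0,0,0.048,1],
    [10,32,0,0,0,0.048,1],
    [10,32,0,0,0,0.048,1],
    [10,32,0,0,0,0.048,1],
    [10,32,0,0,0,0.048,1],
    [10,32,0,0,0,0.048,1],
    [10,32,0,0,0,0.048,1],
    [10,32,0,0,0,0.048,1],
    [10,32,0,0,0,0.048,1],
    [10,32,0,0,0,0.048,1],
    [10,32,0,0,0,0.048,1],
    [10,32,0,0,0,0.048,1],
    [0,0,0,0,0,0,1],
  ],
)

```text
clock: 2.1
tool_pos: [0.4334, -0.0186, 0.299]
eef_rot: [0.809, 0.588, 0.002, -0.001]
contact_force: [0.1, 0.4, 0.9]
opening: 0.002
finger_force: 0.0
```

Emit:
step_arm(
  series=[
    [0,13,0,0,0,0.025,1],
    [0,13,0,0,0,0.025,1],
    [0,0,-30,0,0,0,1],
    [0,0,-30,0,0,0,1],
    [0,0,-30,0,0,0,1],
    [0,0,-30,0,0,0,1],
    [0,0,-28,0,0,0,1],
    [0,0,0,0,0,0,1],
    [0,0,0,0,0,0,1],
  ],
)

```text
clock: 3.0
tool_pos: [0.432, 0.0027, 0.151]
eef_rot: [0.796, 0.605, -0.0, -0.0]
contact_force: [0.0, 0.4, 0.8]
opening: 0.001
finger_force: 0.0
```

```bash
python3 - <<'E'
from h import *
a,_=snap('scene','s1');b,_=snap('top','t1')
cv2.imwrite('pics/c1.png',np.hstack([cv2.resize(a[130:330,180:390],(400,381)),cv2.resize(b[140:340,270:430],(305,381))]))
print(r.get_state()['tool_pos'],r.get_state()['contact_force'])
E
```

```text
[0.43294499 0.00272317 0.15190925] [ 0.17662527  0.07256445 -0.29293398]
```

View pics/c1.png

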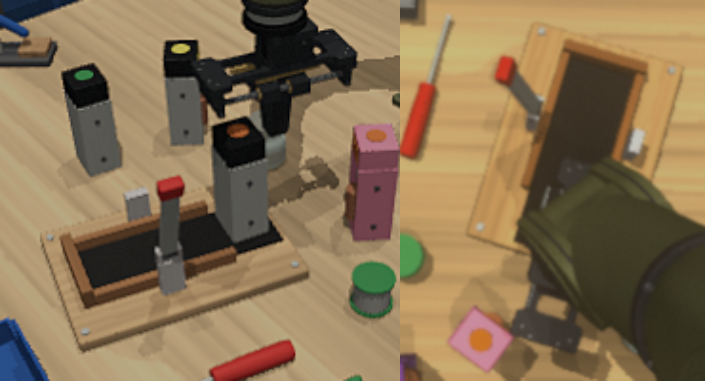

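The fingers are just behind the head at mid-width, clear of the pink unit. Pushing along the unit's heading.

Emit:
step_arm(
  series=[
    [0,4,0,0,0,0,1],
    [5.8,-1.3,0,0,0,0,1],
    [5.8,-1.3,0,0,0,0,1],
    [5.8,-1.3,0,0,0,0,1],
    [5.8,-1.3,0,0,0,0,1],
    [5.8,-1.3,0,0,0,0,1],
    [5.8,-1.3,0,0,0,0,1],
  ],
)

```text
clock: 3.8
tool_pos: [0.4675, -0.0014, 0.1507]
eef_rot: [0.797, 0.605, -0.0, -0.0]
contact_force: [-0.4, 0.3, 0.4]
opening: 0.006
finger_force: 0.3
```

```bash
python3 - <<'E'
from h import *
a,_=snap('scene','s2')
cv2.imwrite('pics/c2.png',cv2.resize(a[130:330,180:390],(630,600)))
print(r.get_state()['tool_pos'],r.get_state()['contact_force'])
E
```

```text
[ 0.46877612 -0.00154347  0.15072088] [0.59592096 0.13260891 0.26309318]
```

View pics/c2.png

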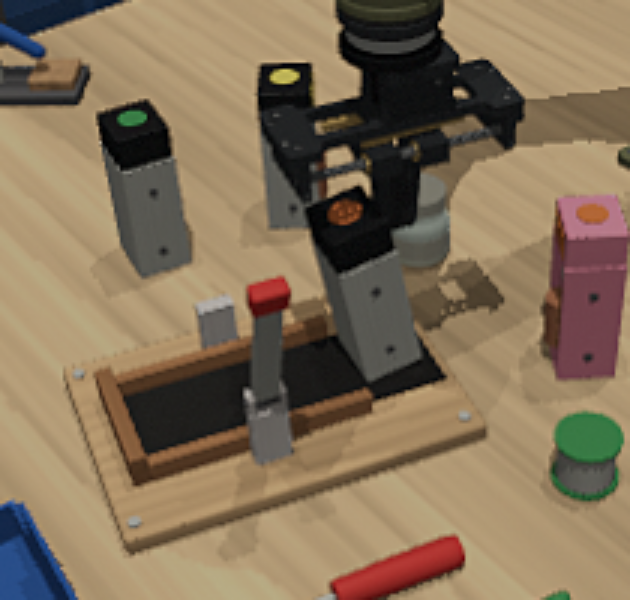

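The unit is tipping about its heel without sliding. I'll push on past balance and let it fall.

Emit:
step_arm(
  series=[
    [5.8,-1.5,0,0,0,0,1],
    [5.8,-1.5,0,0,0,0,1],
    [5.8,-1.5,0,0,0,0,1],
    [5.8,-1.5,0,0,0,0,1],
    [5.8,-1.5,0,0,0,0,1],
    [5.8,-1.5,0,0,0,0,1],
    [5.8,-1.5,0,0,0,0,1],
    [0,0,0,0,0,0,1],
    [0,0,0,0,0,0,1],
    [0,0,20,0,0,0,1],
    [0,0,30,0,0,0,1],
    [0,0,40,0,0,0,1],
    [0,0,40,0,0,0,1],
    [0,0,0,0,0,0,1],
    [0,0,0,0,0,0,1],
  ],
)

```text
clock: 5.35
tool_pos: [0.5075, -0.0117, 0.2813]
eef_rot: [0.796, 0.605, 0.0, 0.001]
contact_force: [0.0, 0.1, -0.8]
opening: 0.001
finger_force: 0.0
```

```bash
python3 - <<'E'
from h import *
a,_=snap('scene','s3');b,_=snap('top','t3')
cv2.imwrite('pics/c3.png',np.hstack([cv2.resize(a[130:330,180:390],(400,381)),cv2.resize(b[140:340,270:430],(305,381))]))
f=np.load('fix.npz');o,R=f['o'],f['R']
c=r.get_calibration('scene');K=np.array(c['intrinsics']);D=np.array(c['dist_coeffs']);T=np.array(c['pose'])
d=np.load('pics/s3.npy');v,u=np.mgrid[:480,:640]
xy=cv2.undistortPoints(np.stack([u,v],-1).reshape(-1,1,2).astype(float),K,D)[:,0]
z=d.ravel();P=(np.c_[xy[:,0]*z,-xy[:,1]*z,-z,np.ones(len(z))]@T.T)[:,:3]
g=np.c_[(P[:,:2]-o)@R,P[:,2]]
m=(abs(g[:,0])<.11)&(abs(g[:,1])<.045)&(g[:,2]>.055)&(g[:,2]<.1);q=g[m]
print(m.sum(),q.min(0),q.max(0),np.median(q,0),cv2.minAreaRect((q[:,:2]*1000).astype(np.float32)))
m=(abs(g[:,0]-.02)<.04)&(g[:,1]>.03)&(g[:,1]<.2)&(g[:,2]>.19)&(g[:,2]<.26);t=g[m];print('cap',t.min(0),t.max(0),t.mean(0))
E
```

```text
1020 [-0.07145641 -0.03523736  0.0550135 ] [0.07941289 0.03433374 0.08501586] [0.01190193 0.00923961 0.06953809] ((4.216758728027344, 0.3006172180175781), (151.46302795410156, 66.2984619140625), 2.767690420150757)
cap [0.00526141 0.10404512 0.19036169] [0.0336518  0.12129721 0.22218199] [0.02048908 0.11370567 0.2123432 ]
```

View pics/c3.png

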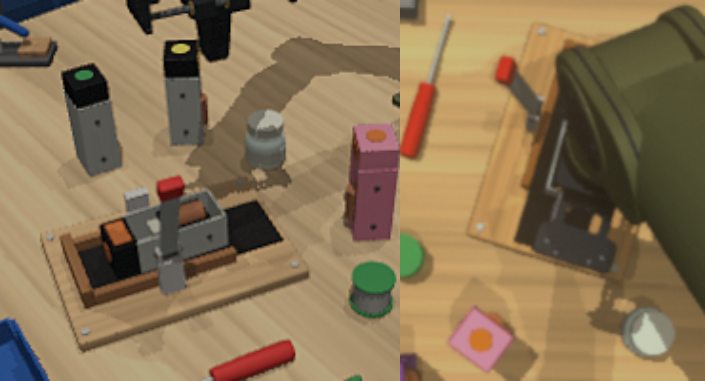

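The unit now lies on its back, coil up, centred at fixture (4, 0) mm, and the bar is still open. Next I go to the outer side of the bar.

Emit:
step_arm(
  series=[
    [0,0,20,0,0,0,1],
    [22.5,20,0,0,0,0,1],
    [22.5,20,0,0,0,0,1],
    [22.5,20,0,0,0,0,1],
    [22.5,20,0,0,0,0,1],
    [22.5,20,0,0,0,0,1],
    [22.5,20,0,0,0,0,1],
    [0,0,0,0,0,0,1],
    [0,0,-28,0,0,0,1],
    [0,0,-28,0,0,0,1],
    [0,0,-28,0,0,0,1],
    [0,0,-27,0,0,0,1],
    [0,0,0,0,0,0,1],
    [0,0,0,0,0,0,1],
  ],
)

```text
clock: 6.85
tool_pos: [0.6418, 0.1078, 0.1892]
eef_rot: [0.796, 0.605, -0.001, -0.0]
contact_force: [-0.5, 0.5, 0.5]
opening: 0.004
finger_force: 0.0
```

```bash
python3 - <<'E'
from h import *
f=np.load('fix.npz');o,R=f['o'],f['R']
p=r.get_state()['tool_pos'];print(p,'fix',(p[:2]-o)@R)
# corner path: contact radius .118, t .006; TCP = corner + 9mm in y
rho,t=.118,.007
for a in np.arange(1.7,-.01,-.1):
    y=.069-rho*np.cos(a)+t*np.sin(a)+.009; z=.081+rho*np.sin(a)+t*np.cos(a)
    W=R@[.02,y]+o; print(round(a,2),W.round(4),round(z,4))
E
```

```text
[0.64178628 0.10775595 0.18915151] fix [0.01883939 0.14652963]
1.7 [0.6304 0.0628] 0.1971
1.6 [0.6272 0.0515] 0.1987
1.5 [0.6241 0.0401] 0.1992
1.4 [0.6209 0.0288] 0.1985
1.3 [0.6177 0.0176] 0.1966
1.2 [0.6147 0.0066] 0.1935
1.1 [ 0.6117 -0.0041] 0.1893
1.0 [ 0.6088 -0.0143] 0.1841
0.9 [ 0.6061 -0.0239] 0.1778
0.8 [ 0.6036 -0.0329] 0.1705
0.7 [ 0.6013 -0.0411] 0.1624
0.6 [ 0.5992 -0.0485] 0.1534
0.5 [ 0.5974 -0.055 ] 0.1437
0.4 [ 0.5959 -0.0606] 0.1334
0.3 [ 0.5946 -0.0651] 0.1226
0.2 [ 0.5936 -0.0686] 0.1113
0.1 [ 0.593  -0.0709] 0.0997
-0.0 [ 0.5926 -0.0722] 0.088
```

Emit:
step_arm(
  series=[
    [-2.7,-10.2,0,0,0,0,1],
    [-2.7,-10.2,0,0,0,0,1],
    [-2.7,-10.2,0,0,0,0,1],
    [-2.7,-10.2,0,0,0,0,1],
    [-2.7,-10.2,0,0,0,0,1],
    [-2.7,-10.2,0,0,0,0,1],
    [-2.7,-10.2,0,0,0,0,1],
    [-2.7,-10.2,0,0,0,0,1],
    [-2.7,-10.2,0,0,0,0,1],
    [-2.7,-10.2,0,0,0,0,1],
    [-2.7,-10.2,0,0,0,0,1],
  ],
)

```text
clock: 7.95
tool_pos: [0.6125, -0.0046, 0.1896]
eef_rot: [0.796, 0.605, -0.0, -0.0]
contact_force: [-0.7, 1.1, -1.4]
opening: 0.005
finger_force: 0.9
```

```bash
python3 - <<'E'
from h import *
a,_=snap('scene','s4')
cv2.imwrite('pics/c4.png',cv2.resize(a[110:310,180:390],(630,600)))
f=np.load('fix.npz');o,R=f['o'],f['R']
s=r.get_state();p=s['tool_pos'];print(p,'fix',(p[:2]-o)@R,s['contact_force'])
E
```

```text
[ 0.61195148 -0.00740924  0.18937539] fix [0.02116286 0.02758536] [-0.26190208 -0.70531281 -1.81283298]
```

View pics/c4.png

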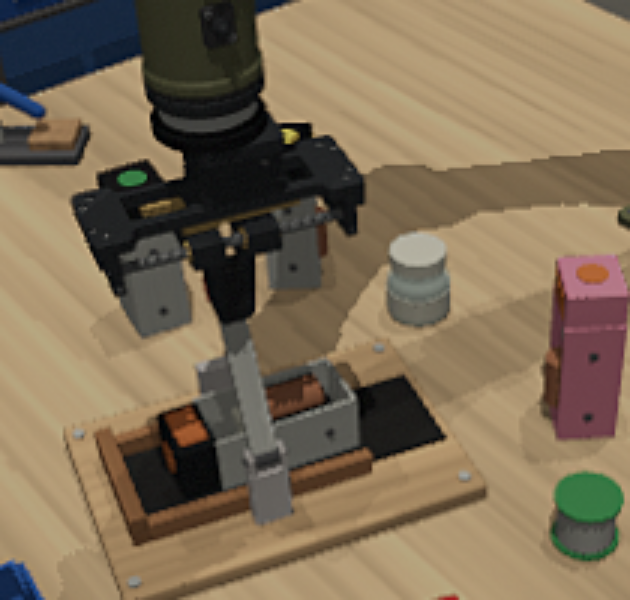

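The bar is at about 1.05 rad and following the finger. I'll continue along the arc.

Emit:
step_arm(
  series=[
    [-3,-10,-5,0,0,0,1],
    [-3,-10,-6,0,0,0,1],
    [-2.5,-9,-7,0,0,0,1],
    [-2.3,-8,-8,0,0,0,1],
    [-2,-7.5,-9,0,0,0,1],
    [-2,-6.5,-10,0,0,0,1],
    [-1.5,-5.5,-10,0,0,0,1],
    [-1.3,-4.5,-11,0,0,0,1],
    [-1,-3.5,-11,0,0,0,1],
    [-0.6,-2.3,-12,0,0,0,1],
    [-0.4,-1.3,-10,0,0,0,1],
    [0,0,-3,0,0,0,1],
    [0,0,-2,0,0,0,1],
  ],
)

```text
clock: 9.3
tool_pos: [0.5923, -0.0722, 0.0862]
eef_rot: [0.796, 0.605, -0.001, -0.0]
contact_force: [-6.7, -1.1, 20.2]
opening: 0.005
finger_force: 10.1
```

```bash
python3 - <<'E'
from h import *
s=r.get_state();print(s['tool_pos'],s['contact_force'])
E
```

```text
[ 0.59228481 -0.07223369  0.08619959] [-6.65109511 -1.12480045 20.21838959]
```

Tip height 86 mm is the level bar's top face, and the 20 N reading says it's on its stop. Holding, then retracting straight up.

Emit:
step_arm(
  series=[
    [0,0,-1,0,0,0,1],
    [0,0,0,0,0,0,1],
    [0,0,0,0,0,0,1],
    [0,0,10,0,0,0,1],
    [0,0,30,0,0,0,1],
    [0,0,40,0,0,0,1],
    [0,0,50,0,0,0,1],
    [0,0,40,0,0,0,1],
    [0,0,0,0,0,0,1],
    [0,0,0,0,0,0,1],
    [0,0,0,0,0,0,1],
  ],
)

```text
clock: 10.4
tool_pos: [0.5923, -0.072, 0.2535]
eef_rot: [0.796, 0.605, -0.001, -0.001]
contact_force: [0.1, -0.5, 0.2]
opening: 0.005
finger_force: 0.0
```

```bash
python3 - <<'E'
from h import *
a,_=snap('scene','s5')
cv2.imwrite('pics/c5.png',cv2.resize(a[110:310,180:390],(630,600)))
f=np.load('fix.npz');o,R=f['o'],f['R']
c=r.get_calibration('scene');K=np.array(c['intrinsics']);D=np.array(c['dist_coeffs']);T=np.array(c['pose'])
d=np.load('pics/s5.npy');v,u=np.mgrid[:480,:640]
xy=cv2.undistortPoints(np.stack([u,v],-1).reshape(-1,1,2).astype(float),K,D)[:,0]
z=d.ravel();P=(np.c_[xy[:,0]*z,-xy[:,1]*z,-z,np.ones(len(z))]@T.T)[:,:3]
g=np.c_[(P[:,:2]-o)@R,P[:,2]]
m=(abs(g[:,0]-.02)<.008)&(abs(g[:,1])<.045)&(g[:,2]>.08)&(g[:,2]<.13);q=g[m];print(m.sum(),'bar tilt',np.polyfit(q[:,1],q[:,2],1))
m=(abs(g[:,0])<.11)&(abs(g[:,1])<.045)&(g[:,2]>.055)&(g[:,2]<.08);q=g[m];print(cv2.minAreaRect((q[:,:2]*1000).astype(np.float32)))
print(r.get_state()['contact_force'],r.get_state()['tool_pos'])
E
```

```text
168 bar tilt [0.00068634 0.08719679]
((4.1750640869140625, 0.6273956298828125), (150.7315673828125, 65.06942749023438), 1.865557074546814)
[ 0.23951076 -0.19332161  0.57153754] [ 0.59217007 -0.07204801  0.25313076]
```

View pics/c5.png

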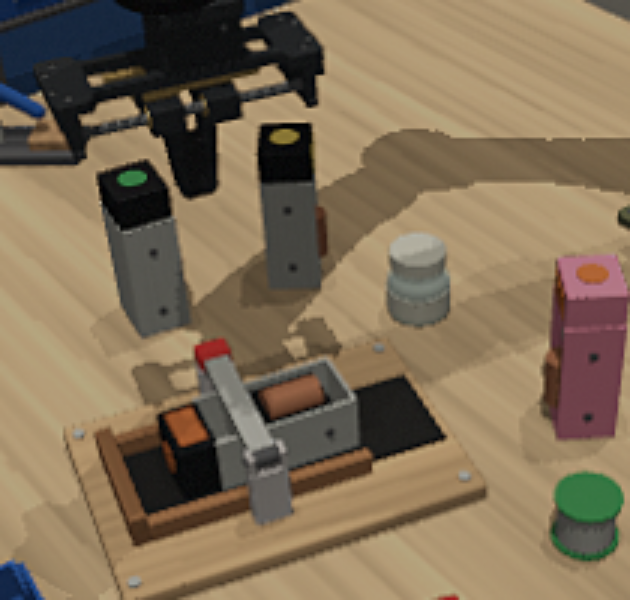

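The bar is level (tilt 0.001), the unit lies flat under it, the spares are standing, and the arm is clear.

```bash
python3 -c "
from plant import r
print(r.finish_job())"
```

```text
the job is handed in; nothing more can be done
None
```

The job is handed in: the unit lies on its back, coil side up, between the rails (middle about 4 mm from the fixture's centre), the bar measured level across it, the spares and other things seen in the last picture stand where they were, and the judge returned no verdict.

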